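# Square up a gift-box column in the packing jig

## Robot

A 6-joint arm with a two-finger parallel gripper is mounted at the origin on the work surface. World frame = base frame: x ahead of the robot, y to its left, z up, the work surface at z = 0. Lengths are in m, angles in degrees, forces in N, time in s.
With the tool pointing down it reaches from about 0.225 to 0.875 m from the base axis. Payload 3.4 kg.
Tool frame: the origin (TCP) lies at the very end of the fingers, on their centre line; the grasp point (between the pads) lies 19 mm behind it; z points along the fingers, y is the line along which they close (so a half turn about z gives the same grasp; the last joint's range is limited). The gripper opens to 85 mm and grips with 20 to 120 N. Pads are 22 mm wide; open, the fingers measure 114 mm over their backs; the gripper's body (76 mm by 85 mm) begins 54 mm behind the grasp point. The pads swing forward as they close: fully open they stand 13 mm farther back than shut.
Start: joints at [-76.089, 15.808, 86.224, -0, 77.962, -6.933], TCP at [0.205, -0.537, 0.231] pointing down, gripper open.
Joint ranges: [-165.64, 165.64], [-43.16, 119.46], [12.63, 154.43], [-67.54, 247.53], [6.08, 155.33], [-154.97, 154.97]. Speed limits (degrees/s): [147.25, 147.25, 180, 180, 180, 180].

## Interface

Orientations are given as a 3x3 rotation matrix whose columns are the frame's x, y, z axes.
In Python, from cell import env gives the robot as it stands.
- The arm moves only by the tool servo_tool, never from a script. Its argument "increments" is a list of rows, each a list of 5 numbers: the opening, from 0 (shut) to 1 (fully open), then the shift along the tool's x, y, z in units of 0.2 m (1.0 is 0.2 m), then the turn about the tool's z in units of pi/2 rad (1.0 is pi/2 rad). A call has exactly 5 rows; each row is the pose to reach, as a shift and turn from the pose commanded when the call began, along the tool's axes at that moment; what a row does not reach only later rows make up. A row lasts 1/8 s, in which the tool goes at most 62.5 mm and 10.7 degrees, less where a joint would pass 70% of its speed; a pose out of reach is approached as far as the arm can. A call with a number of a shift or a turn outside -1 to 1 is refused whole. A call with a gripper value outside its range is refused whole. The fingers move at their own pace and stop on an object; "squeeze" is the grip in N (left out, the last holds). Time passes only in rows, so rows that repeat a pose let the fingers close, or fill a call up. It gives the time, the measured TCP pose, the force, the opening and the grip force at its end, in the units of the state.
- env.read_state(): the state, without advancing time (a new reading comes with each control period).
- env.grab_frame(name): name is "side" or "top" or "wrist"; returns a dict with "img" (480x640x3 uint8, red, green, blue), "intrinsics" (3x3 intrinsics, pixels), "k1" (the pictures are not rectified: a ray, as slopes to the right and down, at radius r is drawn at 1 + k1 r^2 times it, then the intrinsics apply), "T" (4x4, takes a point from camera to world coordinates); the wrist camera has in their place "T_tool_cam" (4x4, takes a point from camera to tool coordinates, whose origin is the TCP and whose axes are the flange's). Camera axes: x right, y up, looking along -z (the intrinsics and any distortion apply to the point x, -y, -z); pixel columns grow to the right and rows downward; lengths in m; the calibration is good to about 2 mm. A picture is of the moment at which its call begins: read the wrist's pose just before it. There is no depth.
- env.close_job(): hands the job in; it is judged then, once.
Trained networks look in a picture, given as the dict that the camera call returned (one of the last four; its "shot" number tells which), for a name from the list of things; names that differ only in an ending like _2 or _b are one class to them, and where a whole thing is asked for, a point or a joint stands for the part that bears it (a point fixed in the world has none). Each returns a list of dicts, best first, with "score" (0 to 1); they miss things now and then, are a little off and sometimes report something else, mostly with a low value. They report only what shows in the picture. A call takes as long as a camera call. They do not tell look-alikes from the thing itself.
- env.masks_of(label, picture): "region" (480x640 bool, what is visible of it) and "location" ([column, row] in pixels, amid what is visible of it).
The state is a dict: "time": time; "qpos": joint angles; "joint_velocities": joint speeds; "tau": joint torques, N m; "tool_pos": TCP position; "tool_rot": TCP orientation; "wrist_force": force on the tool from outside, world axes, zero at the start; "ft_torque": the same for the moment, N m; "finger_gap": finger opening in m; "gripper_force": force on a finger pad.
Only numpy, scipy, OpenCV 4.12 (cv2) and the standard library are available. Lean on these libraries where they do the work, as an engineer would, in place of code of your own. Each camera call takes 0.05 s, during which the arm holds its last target. There are 200 camera calls.

## Task

Make up the two-box gift set in the packing jig: slide the blue carriage by its red handle fully back against its rear stop, then set the dark wooden box in the bay between the brass lines and stack the light box squarely on top of it, lengthwise along the slide. Finally slide the carriage up to the column so that both boxes are held flush and without gaps between the aluminium fence and the carriage; set the boxes down without dropping them, and leave the mushroom, jar, bear and utensil cup where they stand.

Things in the scene. Friction and masses are not known exactly. Their poses are not given: they have to be found in the camera images.
- bay (a point): middle of the bay floor of the packing jig, 15 mm above the table. Jig fixed, place and yaw vary. y axis: along the slide towards the fence; x: across it (away from the robot at yaw 0); z up. Two brass lines (6 mm wide) run along y on the floor, centred at x = +-42 mm; boxes belong midway between them (x = 0). A box squarely touching the fence has its centre at y = 0.
- fence (a point): middle of the top edge of the fence's flat inner face, 100 mm above the table, 45 mm from bay along its y. Aluminium fence, 15 mm thick, 80 mm wide across the slide. Axes as bay. The jig's wooden base is 130 mm (x) x 300 mm (y), 15 mm high; it ends 25 mm beyond this face.
- rear_stop (a point): middle of the top edge of the inner face of the dark steel block, 45 mm above the table, that stops the carriage's foot when drawn fully back (at the jig's -y end). Block 100 mm (x) x 15 mm (y). Axes as bay.
- carriage (a joint): slide of the blue carriage, in m: gap between its face and the fence face = value + 0.020. Grows as it is drawn back from the fence (jig -y). 0.130 = fully back against the rear stop (gap 150 mm); 0.070 = closed on a 90 mm box touching the fence. Starts at a gap of 25 to 65 mm, too narrow for a box. About 3 N friction, damping 6 N per m/s; stays where left.
- handle (a point): centre of the top of the carriage's handle, an upright red round post, 28 mm in diameter; this point is 150 mm above the table, the post's foot 41 mm. It lies 62 mm behind (jig -y) the carriage's pushing face, a 12 mm plate 80 mm wide (x), its top 100 mm above the table. The carriage's foot is 92 mm long, 80 mm wide, its top 41 mm above the table. Axes as bay.
- dark_box: closed dark wooden box with a brass cross on the lid, lid fixed: 62 mm (its x) x 90 mm (its y) x 55 mm high, 0.2 to 0.45 kg; origin at the centre of its underside. Looks the same turned half round. Goes at the bottom. Pushing the two-box column along the bay floor takes about 2 to 6 N.
- light_box: closed light wooden box with a copper cross on the lid, lid fixed: 62 mm (its x) x 90 mm (its y) x 40 mm high, 0.15 to 0.31 kg; origin at the centre of its underside. Looks the same turned half round. Goes on top of the dark box.
- mushroom: bystander: turned wooden mushroom, cap 74 mm across, 78 mm high, loose; origin at the centre of its underside
- apple_jar: bystander: round wooden jar 76 mm across, 72 mm high with its stalk, loose; origin at the centre of its underside
- bear: bystander: small turned wooden bear figure, 56 mm across, 86 mm high, loose, in front of the jig; origin at the centre of its underside
- utensil_cup: bystander: dark wooden cup 66 mm across, 100 mm high, with wooden spoons sticking up to about 210 mm, one solid piece, loose, beyond the jig near the fence; origin at the centre of its underside
Things that resemble listed ones, but are neither listed nor needed, are in the scene too. Leave any pink, purple or turquoise look-alike of the light_box alone.

How it is judged (in metres and radians):
On the way, in this order (a step that is already met when the one before it is completed fails the run):
1. the carriage is slid fully back against its rear stop (within 6 mm) (value of joint carriage above 0.124 m), for 0.2 s.
2. the dark box stands in the bay and the light box on top of it, let go (horizontal distance between dark_box and bay below 0.06 m and z of dark_box in the frame of bay below 0.004 m and z of light_box in the frame of bay between 0.051 and 0.059 m and horizontal distance between dark_box and light_box below 0.02 m and contact force between the fingers and light_box below 0.1 N and contact force between the fingers and dark_box below 0.1 N), for 0.2 s.
At the end, for the whole second after the job is handed in: Carriage closed on the column (joint 0.066 to 0.0745 m); both boxes within 4 mm of the fence, upright, square within 0.07 rad, at rest; dark box on the floor within 10 mm of midway between the lines; light box flat on it, centres within 7 mm (value of joint carriage between 0.066 and 0.0745 m and y of each of dark_box, light_box in the frame of bay above -0.004 m and x of dark_box in the frame of bay between -0.01 and 0.01 m and horizontal distance between dark_box and light_box below 0.007 m and z of dark_box in the frame of bay between -0.003 and 0.003 m and z of light_box in the frame of bay between 0.052 and 0.058 m and angle between each of dark_box, light_box's own z axis and vertical below 0.05 rad and angle between the x axis of each of dark_box, light_box and the x axis of bay, either way round below 0.07 rad and linear speed of each of dark_box, light_box below 0.01 m/s); the robot touches nothing.
It fails at once if the mushroom, jar, bear or utensil cup is shifted by more than 20 mm or tipped (distance of any of mushroom, apple_jar, bear, utensil_cup from where it was at the start of the episode above 0.02 m or angle between any of mushroom, apple_jar, bear, utensil_cup's own z axis and vertical above 0.35 rad).
It fails at once if a box is dropped: falls freely by more than about 13 mm, out of the fingers ((linear speed of dark_box above 0.5 m/s and contact force between the fingers and dark_box below 0.05 N) or (linear speed of light_box above 0.5 m/s and contact force between the fingers and light_box below 0.05 N)).
It also fails if it takes over 72 s, if anything falls off the work surface, if the arm or the gripper's body presses on something with over 40 N, if the wrist force passes 120 N, or if a joint passes its speed limit or range.

## Working session

There is one attempt and no reset: what is moved stays moved. The work goes in short steps, Python scripts to look and compute and a tool call to move; the robot and the scene stay as the last step left them, time stands still between calls to the robot, and variables do not carry over. Pictures are saved under pics/ and viewed, at most 10 in all, crops included, and the job is handed in when it is done.

Besides the shell and the picture viewer there is one more tool, called after ">>>" as a command line: name --pt "numbers of a row" for each row, then --argument value for the rest. servo_tool: Moves the arm, as the interface text tells. Its arguments: {"type":"object","properties":{"increments":{"type":"array","items":{"type":"array","items":{"type":"number"}}},"squeeze":{"type":"number"}},"required":["increments"]}

```bash
mkdir -p pics; ls
cat > h.py <<'E'
import numpy as np,cv2
from cell import env
def ray(f,px,T=None):
    K=np.array(f["intrinsics"]);T=np.array(f["T"]) if T is None else T
    u=(px[0]-K[0,2])/K[0,0];v=(px[1]-K[1,2])/K[1,1]
    rd=np.hypot(u,v);r=rd
    for _ in range(30): r=rd/(1+f["k1"]*r*r)
    s=r/rd if rd>0 else 1
    return T[:3,3],T[:3,:3]@np.array([u*s,-v*s,-1.])
def onz(f,px,z,T=None):
    o,d=ray(f,px,T);return o+d*(z-o[2])/d[2]
def proj(f,P,T=None):
    K=np.array(f["intrinsics"]);T=np.array(f["T"]) if T is None else T
    c=(np.atleast_2d(P)-T[:3,3])@T[:3,:3]
    u=c[:,0]/-c[:,2];v=-c[:,1]/-c[:,2];s=1+f["k1"]*(u*u+v*v)
    return np.c_[u*s*K[0,0]+K[0,2],v*s*K[1,1]+K[1,2]]
def wristT(f,st):
    T=np.eye(4);T[:3,:3]=st["tool_rot"];T[:3,3]=st["tool_pos"];return T@np.array(f["T_tool_cam"])
def save(f,n): cv2.imwrite("pics/"+n,cv2.cvtColor(f["img"],cv2.COLOR_RGB2BGR))
E
python3 - <<'E'
from h import *
for n in("top","side"):
    f=env.grab_frame(n);save(f,n+"0.png");print(n,np.array(f["T"]).round(3).tolist(),f["k1"])
    for l in("carriage","handle","fence","rear_stop","dark_box","light_box","mushroom","apple_jar","bear","utensil_cup"):
        print(l,[(round(m["score"],2),np.round(m["location"]).tolist(),int(m["region"].sum())) for m in env.masks_of(l,f)][:4])
s=env.read_state();print(s["tool_pos"],s["tool_rot"],s["time"],s["finger_gap"])
E
```

```text
pics
top [[0.011, 0.995, -0.098, 0.351], [-1.0, 0.012, 0.018, 0.005], [0.019, 0.098, 0.995, 1.585], [0.0, 0.0, 0.0, 1.0]] 0.03883120575981543
carriage [(0.68, [255.0, 211.0], 1176), (0.31, [449.0, 276.0], 977)]
handle [(0.94, [258.0, 210.0], 1191)]
fence [(0.63, [274.0, 210.0], 5621)]
rear_stop [(0.6, [268.0, 208.0], 5561)]
dark_box [(0.73, [449.0, 276.0], 976)]
light_box [(0.88, [380.0, 219.0], 816), (0.76, [255.0, 301.0], 870), (0.7, [393.0, 326.0], 938), (0.64, [326.0, 292.0], 862)]
mushroom [(0.67, [438.0, 217.0], 591)]
apple_jar [(0.95, [380.0, 275.0], 623)]
bear [(0.63, [292.0, 253.0], 323)]
utensil_cup [(0.72, [194.0, 162.0], 792)]
side [[-0.993, 0.076, -0.09, 0.401], [-0.118, -0.657, 0.744, 0.902], [-0.003, 0.75, 0.662, 0.917], [0.0, 0.0, 0.0, 1.0]] 0.015955326844917985
carriage [(0.65, [282.0, 290.0], 1158), (0.37, [330.0, 275.0], 567)]
handle [(0.9, [282.0, 292.0], 1129)]
fence [(0.57, [282.0, 294.0], 4840)]
rear_stop [(0.97, [281.0, 294.0], 4782)]
dark_box [(0.87, [359.0, 186.0], 650), (0.72, [282.0, 295.0], 4771)]
light_box [(0.88, [372.0, 257.0], 845), (0.87, [402.0, 219.0], 770), (0.85, [379.0, 308.0], 1159), (0.77, [306.0, 220.0], 678)]
mushroom [(0.63, [310.0, 186.0], 439)]
apple_jar [(0.85, [356.0, 218.0], 529), (0.35, [281.0, 290.0], 1164)]
bear [(0.76, [328.0, 273.0], 529)]
utensil_cup [(0.88, [213.0, 331.0], 1891), (0.49, [283.0, 289.0], 1090)]
[ 0.20460917 -0.53740057  0.2313444 ] [[ 9.34552286e-01  3.55825834e-01  1.91089755e-05]
 [ 3.55825833e-01 -9.34552280e-01 -1.14105410e-04]
 [-2.27433160e-05  1.13436939e-04 -9.99999993e-01]] 1.1 0.08569413538604614
```

Run:
```python
import cv2
a=cv2.imread("pics/top0.png")[130:370,150:490]; cv2.imwrite("pics/topc.png",cv2.resize(a,(800,565),interpolation=cv2.INTER_CUBIC))
b=cv2.imread("pics/side0.png")[140:400,170:500]; cv2.imwrite("pics/sidec.png",cv2.resize(b,(760,599),interpolation=cv2.INTER_CUBIC))
```

```text
(no output)
```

View pics/topc.png

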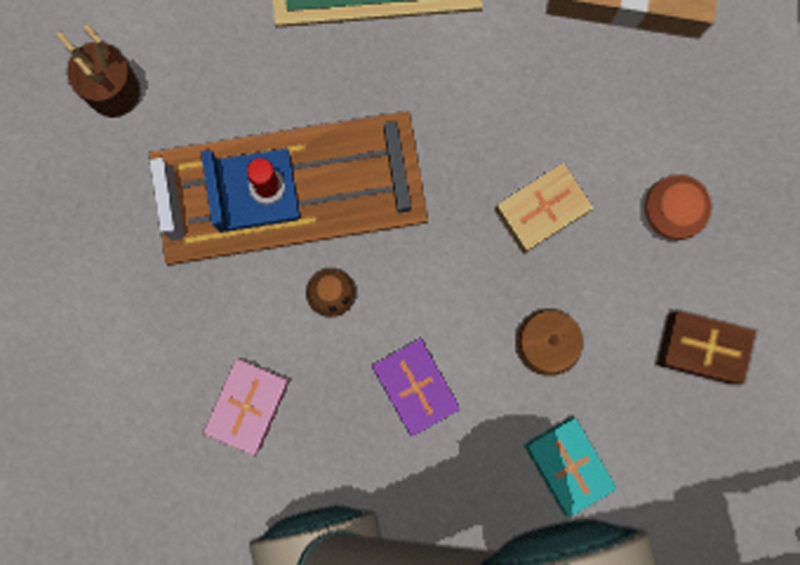

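View pics/sidec.png

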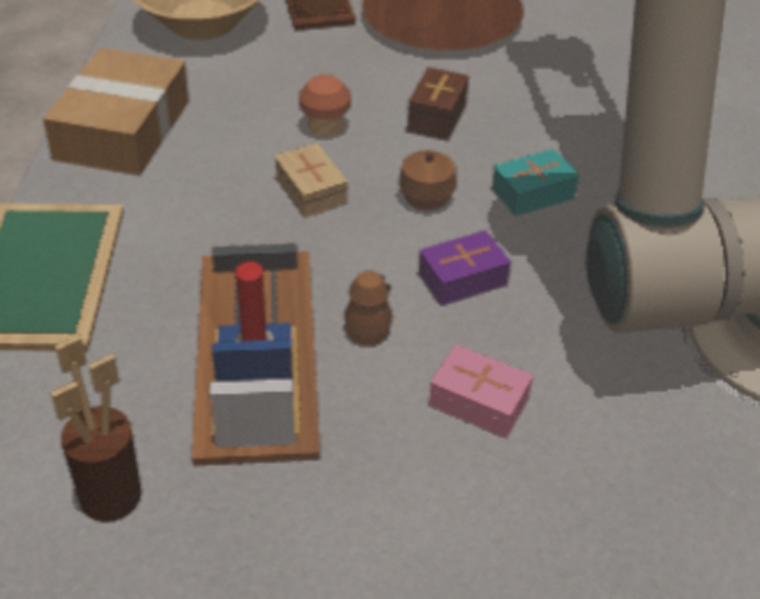

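```bash
cat > fit.py <<'E'
from h import *
from scipy.optimize import minimize
def boxpts(x0,x1,y0,y1,z0,z1): return np.array([[x,y,z] for x in(x0,x1) for y in(y0,y1) for z in(z0,z1)])
def cyl(cx,cy,r,z0,z1): 
    t=np.linspace(0,2*np.pi,16)[:-1]; return np.array([[cx+r*np.cos(a),cy+r*np.sin(a),z] for a in t for z in(z0,z1)])
def boxparts(h,z=0): return lambda p:[boxpts(-.031,.031,-.045,.045,z,z+h)]
def jigparts(p):
    f=.045-p[3]
    return [boxpts(-.065,.065,-.23,.07,0,.015),boxpts(-.04,.04,.045,.06,.015,.1),boxpts(-.05,.05,-.212,-.197,.015,.045),
     boxpts(-.04,.04,f-.012,f,.017,.1),boxpts(-.04,.04,f-.092,f,.017,.041),cyl(0,f-.062,.014,.041,.15)]
def place(P,p):
    c,s=np.cos(p[2]),np.sin(p[2]); return P@np.array([[c,-s,0],[s,c,0],[0,0,1]]).T+[p[0],p[1],0]
def fit(views,parts,p0,step):
    S=4
    def cost(p):
        t=0
        for f,m,T in views:
            im=np.zeros((480*S,640*S),np.uint8)
            for P in parts(p):
                q=proj(f,place(P,p),T); h=cv2.convexHull(((q+.5)*S*16).astype(np.int32))
                cv2.fillConvexPoly(im,h,1,shift=4)
            a=cv2.resize(im.astype(np.float32),(640,480),interpolation=cv2.INTER_AREA)
            t+=1-np.minimum(a,m).sum()/np.maximum(a,m).sum()
        return t
    best=None
    for p in p0:
        sim=np.vstack([p]+[np.array(p)+np.eye(len(p))[i]*step[i] for i in range(len(p))])
        r=minimize(cost,p,method="Nelder-Mead",options=dict(initial_simplex=sim,xatol=1e-4,fatol=1e-4,maxiter=150))
        if best is None or r.fun<best.fun: best=r
    return best.x,best.fun
E
cat > m0.py <<'E'
from fit import *
F={n:env.grab_frame(n) for n in("top","side")}
def near(l,n,loc):
    c=env.masks_of(l,F[n]); return min(c,key=lambda m:np.hypot(*(np.array(m["location"])-loc)))["region"].astype(np.float32)
def do(nm,l,h,lt,ls):
    V=[(F["top"],near(l,"top",lt),None),(F["side"],near(l,"side",ls),None)]
    c=onz(F["top"],lt,h)
    for W in(V,V[:1],V[1:]):
        x,e=fit(W,boxparts(h),[[c[0],c[1],a] for a in np.radians([0,45,90,135])],[.01,.01,.3]); print(nm,x[:2].round(4),np.degrees(x[2]).round(1),round(e,3))
do("dark","dark_box",.055,(450,277),(359,186))
do("light","light_box",.04,(381,217),(306,220))
mt=near("rear_stop","top",(268,208));ms=near("rear_stop","side",(281,294))
c=onz(F["top"],(222,212),.015)
V=[(F["top"],mt,None),(F["side"],ms,None)]
for W in(V,V[:1],V[1:]):
    x,e=fit(W,jigparts,[[c[0],c[1],.1,.045],[c[0],c[1],-.1,.045]],[.01,.01,.1,.01]); print("jig",x.round(4),np.degrees(x[2]).round(1),round(e,3))
for l,p,h in(("mushroom",(438,217),.06),("apple_jar",(380,275),.04),("bear",(292,253),.06),("utensil_cup",(194,162),.08)): print(l,onz(F["top"],p,h).round(3))
print("handle",[onz(F["top"],p,.15).round(3) for p in [(150+260/2.353,130+170/2.353)]])
E
python3 m0.py
```

```text
dark [ 0.4134 -0.3746] -13.0 0.124
dark [ 0.4131 -0.3741] 165.2 0.038
dark [ 0.414  -0.3763] 168.4 0.07
light [ 0.5684 -0.1942] 212.3 0.116
light [ 0.5687 -0.1945] 32.9 0.037
light [ 0.5673 -0.1927] 208.8 0.056
jig [0.5763 0.171  0.1756 0.0647] 10.1 0.061
jig [0.5766 0.1719 0.1725 0.0663] 9.9 0.033
jig [0.5764 0.1699 0.1753 0.0632] 10.0 0.024
mushroom [ 0.568 -0.34   0.06 ]
apple_jar [ 0.416 -0.192  0.04 ]
bear [0.469 0.037 0.06 ]
utensil_cup [0.699 0.291 0.08 ]
handle [array([0.586, 0.114, 0.15 ])]
```

```bash
cat > go.py <<'E'
import numpy as np
from cell import env
JIG=np.array([.5764,.171,np.radians(10.0)])
def jig(x,y):
    c,s=np.cos(JIG[2]),np.sin(JIG[2]); return JIG[:2]+[c*x-s*y,s*x+c*y]
def go(xyz,closedeg=None,st=None,pos=None,R=None):
    """increments (servo units) from current pose to world xyz, fingers closing along world angle closedeg"""
    st=env.read_state();p=np.array(st["tool_pos"]);R=np.array(st["tool_rot"])
    d=R.T@(np.array(xyz)-p)/.2
    t=0
    if closedeg is not None:
        a=np.degrees(np.arctan2(R[1,1],R[0,1])); t=-(((closedeg-a)+90)%180-90)/90
    print("d",d.round(3),"turn",round(t,3)); return d,t
E
python3 - <<'E'
from fit import *
from go import *
F={n:env.grab_frame(n) for n in("top","side")}
V=[(f,max(env.masks_of("handle",f),key=lambda m:m["score"])["region"].astype(np.float32),None) for f in F.values()]
def parts(p):
    q=jigparts([0,0,0,p[0]]); return q[3:]
import fit as ft
op=ft.place
for W in (V,V[:1],V[1:]):
    ft.place=lambda P,p:op(P,[.5764,.171,.1745])
    print(fit(W,parts,[[.03],[.045],[.06]],[.01]))
for g in(.04,): print(jig(0,.045-g-.062))
hp=jig(0,-.057);go([*hp,.231],100);print(hp,env.read_state()["time"])
E
```

```text
(array([0.04007813]), np.float64(0.3160672187805176))
(array([0.0396875]), np.float64(0.042407989501953125))
(array([0.05375]), np.float64(0.2677997350692749))
[0.58629795 0.11486596]
d [ 2.944e+00 -2.369e+00  1.000e-03] turn 0.12
[0.58629795 0.11486596] 1.7
```

>>> servo_tool --pt "1 0.15 -0.12 0 0" --pt "1 0.4 -0.32 0 0" --pt "1 0.65 -0.52 0 0" --pt "1 0.85 -0.68 0 0" --pt "1 0.98 -0.79 0 0"

```text
time: 2.33
tool_pos: [0.3324, -0.3177, 0.2315]
tool_rot: [[0.934, 0.357, 0.001], [0.357, -0.934, 0.0], [0.001, 0.0, -1.0]]
wrist_force: [-0.0, -0.1, -0.2]
finger_gap: 0.0856
gripper_force: 0.0
```

>>> servo_tool --pt "1 0.2 -0.16 0 0" --pt "1 0.4 -0.32 0 0" --pt "1 0.6 -0.48 0 0" --pt "1 0.8 -0.64 0 0" --pt "1 0.98 -0.79 0 0"

```text
time: 2.95
tool_pos: [0.4593, -0.101, 0.2315]
tool_rot: [[0.934, 0.356, 0.001], [0.356, -0.934, -0.0], [0.001, 0.001, -1.0]]
wrist_force: [0.4, 0.2, -0.3]
finger_gap: 0.0855
gripper_force: 0.0
```

>>> servo_tool --pt "1 0.25 -0.2 0 0.03" --pt "1 0.5 -0.4 0 0.06" --pt "1 0.75 -0.6 0 0.09" --pt "1 0.9 -0.73 0 0.12" --pt "1 0.98 -0.79 0 0.12"

```text
time: 3.58
tool_pos: [0.5862, 0.117, 0.2309]
tool_rot: [[0.984, 0.177, -0.0], [0.177, -0.984, -0.0], [-0.0, -0.0, -1.0]]
wrist_force: [-0.3, -0.5, -0.2]
finger_gap: 0.0852
gripper_force: 0.0
```

Run:
```python
from h import *
from go import *
s=env.read_state();f=env.grab_frame("wrist");save(f,"w1.png");T=wristT(f,s);print(T.round(3).tolist())
for m in env.masks_of("handle",f)[:2]: print(m["score"],m["location"],m["region"].sum())
g=.04
pts=[[*jig(x,.045),.1] for x in(-.04,.04)]+[[*jig(x,.045-g),.1] for x in(-.04,.04)]+[[*jig(0,-.017-g),.15]]+[[*jig(x,-.1),.015] for x in(-.042,.042)]
for q in proj(f,pts,T): print(q.round()); cv2.circle(f["img"],tuple(int(v) for v in q),4,(0,255,0),-1)
save(f,"w1o.png")
go([*jig(0,-.057),.11],100);print(s["time"],s["wrist_force"])
```

```text
[[0.177, 0.936, 0.303, 0.663], [-0.984, 0.169, 0.054, 0.131], [-0.001, -0.308, 0.951, 0.373], [0.0, 0.0, 0.0, 1.0]]
0.86 [301.7, 208.0] 13567
[185. 279.]
[173. 166.]
[240. 279.]
[233. 166.]
[329. 250.]
[375. 244.]
[379. 150.]
d [0.    0.005 0.604] turn 0.002
3.575 [-0.28525998 -0.48845918 -0.22123928]
```

View pics/w1o.png

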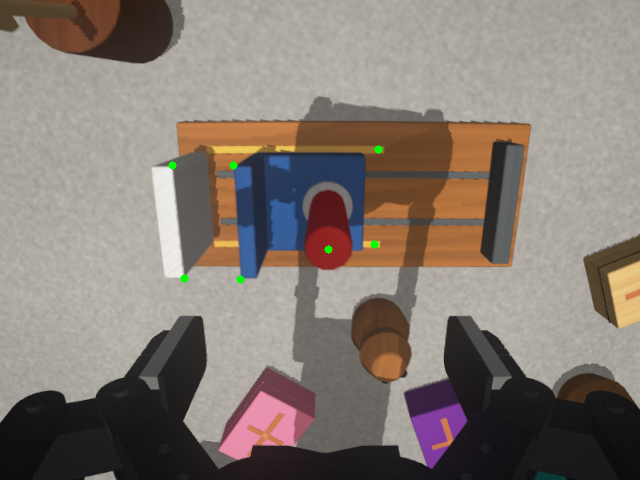

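>>> servo_tool --pt "1 0 0 0.1 0" --pt "1 0 0 0.3 0" --pt "1 0 0 0.48 0" --pt "1 0 0 0.6 0" --pt "0 0 0 0.6 0" --squeeze 40

```text
time: 4.3
tool_pos: [0.5832, 0.1128, 0.1097]
tool_rot: [[0.985, 0.173, -0.005], [0.173, -0.985, -0.001], [-0.005, 0.0, -1.0]]
wrist_force: [-0.2, 0.2, 0.1]
finger_gap: 0.0699
gripper_force: 0.0
```

>>> servo_tool --pt "0 0 0 0 0" --pt "0 0 0 0 0" --pt "0 0 0 0 0" --pt "0 0 0 0 0" --pt "0 0 0 0 0"

```text
time: 4.92
tool_pos: [0.5863, 0.1146, 0.113]
tool_rot: [[0.985, 0.175, 0.003], [0.175, -0.985, -0.001], [0.003, 0.001, -1.0]]
wrist_force: [-0.4, -2.1, 5.9]
finger_gap: 0.0269
gripper_force: 39.6
```

>>> servo_tool --pt "0 0 0.06 0 0" --pt "0 0 0.16 0 0" --pt "0 0 0.28 0 0" --pt "0 0 0.4 0 0" --pt "0 0 0.48 0 0"

```text
time: 5.55
tool_pos: [0.603, 0.0207, 0.113]
tool_rot: [[0.985, 0.174, 0.003], [0.174, -0.985, 0.002], [0.003, -0.001, -1.0]]
wrist_force: [-1.1, 3.0, 6.6]
finger_gap: 0.0267
gripper_force: 39.8
```

>>> servo_tool --pt "0 0 0.03 0 0" --pt "0 0 0.05 0 0" --pt "0 0 0.06 0 0" --pt "0 0 0.07 0 0" --pt "0 0 0.07 0 0"

```text
time: 6.18
tool_pos: [0.6054, 0.0073, 0.113]
tool_rot: [[0.985, 0.174, 0.003], [0.174, -0.985, 0.001], [0.003, -0.001, -1.0]]
wrist_force: [-2.0, 2.6, 5.8]
finger_gap: 0.0271
gripper_force: 39.7
```

>>> servo_tool --pt "0 0 0.01 0 0" --pt "0 0 0.02 0 0" --pt "0 0 0.025 0 0" --pt "0 0 0.025 0 0" --pt "0 0 0.025 0 0"

```text
time: 6.8
tool_pos: [0.6055, 0.0067, 0.113]
tool_rot: [[0.985, 0.174, 0.001], [0.174, -0.985, 0.008], [0.003, -0.008, -1.0]]
wrist_force: [-2.0, 13.2, 8.4]
finger_gap: 0.027
gripper_force: 40.6
```

>>> servo_tool --pt "0.7 0 -0.02 0 0" --pt "0.7 0 -0.02 0 0" --pt "0.8 0 -0.02 0 0" --pt "1 0 -0.02 -0.1 0" --pt "1 0 -0.02 -0.4 0"

```text
time: 7.42
tool_pos: [0.6025, 0.0051, 0.1885]
tool_rot: [[0.985, 0.174, -0.009], [0.174, -0.985, 0.001], [-0.008, -0.002, -1.0]]
wrist_force: [1.4, -0.3, -0.1]
finger_gap: 0.0854
gripper_force: 0.0
```

>>> servo_tool --pt "1 -0.05 0.1 -0.15 0" --pt "1 -0.1 0.3 -0.2 -0.05" --pt "1 -0.2 0.5 -0.2 -0.15" --pt "1 -0.3 0.75 -0.2 -0.25" --pt "1 -0.4 0.98 -0.2 -0.35"

```text
time: 8.05
tool_pos: [0.5597, -0.2036, 0.2313]
tool_rot: [[0.745, 0.667, 0.0], [0.667, -0.745, -0.001], [-0.0, 0.001, -1.0]]
wrist_force: [0.8, -0.4, -0.0]
finger_gap: 0.0857
gripper_force: 0.0
```

Run:
```python
from h import *
from go import *
s=env.read_state();print(s["qpos"],s["tool_pos"],s["finger_gap"])
go([.4134-.07,-.3746,.23],-13)
```

```text
[-2.66634457e+01  1.75723771e+01  8.36710745e+01 -2.84243959e-02
  7.87309045e+01  2.15262665e+01] [ 0.55967782 -0.20358146  0.23126986] 0.0856536424158824
d [-1.376 -0.084  0.007] turn -0.391
```

Run:
```python
from go import *
go([.4134,-.3746,.13],-13.5)
```

```text
d [-1.115  0.149  0.507] turn -0.385
```

>>> servo_tool --pt "1 -0.2 0.03 0.02 -0.07" --pt "1 -0.4 0.05 0.05 -0.15" --pt "1 -0.6 0.08 0.1 -0.23" --pt "1 -0.8 0.1 0.15 -0.31" --pt "1 -1.0 0.13 0.2 -0.385"

```text
time: 8.68
tool_pos: [0.4265, -0.3548, 0.1909]
tool_rot: [[0.235, 0.972, -0.0], [0.972, -0.235, -0.0], [-0.0, -0.0, -1.0]]
wrist_force: [0.4, -0.3, 0.4]
finger_gap: 0.0854
gripper_force: 0.0
```

Run:
```python
from h import *
from go import *
s=env.read_state();f=env.grab_frame("wrist");save(f,"w2.png");T=wristT(f,s)
for m in env.masks_of("dark_box",f)[:2]: print(m["score"],m["location"],m["region"].sum())
from fit import place,boxpts
P=place(boxpts(-.031,.031,-.045,.045,0,.055),[.4134,-.3746,np.radians(-13.5)])
for q in proj(f,P,T): cv2.circle(f["img"],tuple(int(v) for v in q),3,(0,255,0),-1)
save(f,"w2o.png")
go([.4134,-.3746,.01],-13.5);print(s["tool_pos"],s["time"])
```

```text
0.96 [313.8, 243.4] 11525
d [-0.102 -0.03   0.9  ] turn -0.006
[ 0.42647272 -0.35483272  0.19094416] 8.675
```

View pics/w2o.png

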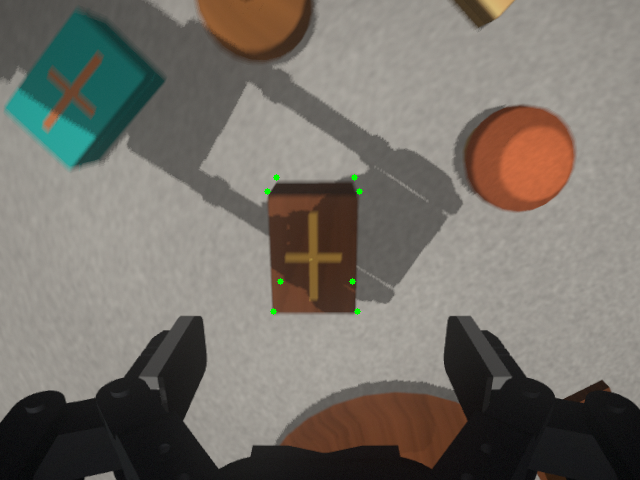

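>>> servo_tool --pt "1 -0.05 -0.02 0.1 -0.006" --pt "1 -0.1 -0.03 0.35 -0.006" --pt "1 -0.1 -0.03 0.6 -0.006" --pt "1 -0.1 -0.03 0.82 -0.006" --pt "1 -0.1 -0.03 0.9 -0.006"

```text
time: 9.4
tool_pos: [0.4162, -0.3701, 0.009]
tool_rot: [[0.23, 0.973, -0.003], [0.973, -0.23, 0.004], [0.003, -0.004, -1.0]]
wrist_force: [-0.9, -0.4, 0.7]
finger_gap: 0.0851
gripper_force: 0.0
```

>>> servo_tool --pt "0 0 0 0 0" --pt "0 0 0 0 0" --pt "0 0 0 0 0" --pt "0 0 0 0 0" --pt "0 0 0 0 0" --squeeze 50

```text
time: 10.02
tool_pos: [0.4178, -0.3721, 0.0124]
tool_rot: [[0.23, 0.973, 0.002], [0.973, -0.23, -0.002], [-0.001, 0.002, -1.0]]
wrist_force: [0.7, 1.0, 3.3]
finger_gap: 0.0615
gripper_force: 57.9
```

>>> servo_tool --pt "0 0 0 -0.05 0" --pt "0 0 0 -0.15 0" --pt "0 0 0 -0.35 0" --pt "0 0 0 -0.6 0" --pt "0 0 0 -0.8 0"

```text
time: 10.65
tool_pos: [0.4171, -0.3715, 0.1734]
tool_rot: [[0.23, 0.973, 0.001], [0.973, -0.23, -0.001], [-0.001, 0.001, -1.0]]
wrist_force: [0.2, -0.1, -3.3]
finger_gap: 0.0615
gripper_force: 57.1
```

Run:
```python
from go import *
s=env.read_state();print(s["wrist_force"],s["tool_pos"],s["finger_gap"])
go([*jig(0,-.022),.2],10)
```

```text
[ 0.21519384 -0.10545473 -3.25691959] [ 0.41710142 -0.37150641  0.17336215] 0.06146594017034992
d [ 2.722  0.196 -0.135] turn -0.259
```

>>> servo_tool --pt "0 0.1 0 -0.05 0" --pt "0 0.28 0.02 -0.1 0" --pt "0 0.5 0.04 -0.13 0" --pt "0 0.72 0.05 -0.13 0" --pt "0 0.94 0.07 -0.13 0"

```text
time: 11.28
tool_pos: [0.4727, -0.1884, 0.1956]
tool_rot: [[0.229, 0.973, -0.003], [0.973, -0.229, 0.003], [0.002, -0.004, -1.0]]
wrist_force: [0.8, -0.2, -3.6]
finger_gap: 0.0611
gripper_force: 57.3
```

>>> servo_tool --pt "0 0.22 0.01 0 0" --pt "0 0.44 0.03 0 0" --pt "0 0.66 0.05 0 0" --pt "0 0.85 0.06 0 0" --pt "0 0.98 0.07 0 0"

```text
time: 11.9
tool_pos: [0.5307, -0.001, 0.1954]
tool_rot: [[0.228, 0.974, -0.004], [0.974, -0.228, 0.002], [0.001, -0.005, -1.0]]
wrist_force: [-0.1, -0.2, -2.9]
finger_gap: 0.0616
gripper_force: 57.2
```

>>> servo_tool --pt "0 0.15 0.02 0 -0.05" --pt "0 0.35 0.04 0 -0.11" --pt "0 0.55 0.05 0 -0.17" --pt "0 0.72 0.06 0 -0.23" --pt "0 0.8 0.06 0 -0.26"

```text
time: 12.52
tool_pos: [0.5792, 0.1511, 0.1953]
tool_rot: [[-0.18, 0.984, -0.004], [0.984, 0.18, 0.0], [0.001, -0.004, -1.0]]
wrist_force: [0.2, -0.5, -3.8]
finger_gap: 0.0616
gripper_force: 57.2
```

>>> servo_tool --pt "0 0 0 0 0" --pt "0 0 0 0 0" --pt "0 0 0 0 0" --pt "0 0 0 0 0" --pt "0 0 0 0 0"

```text
time: 13.15
tool_pos: [0.581, 0.1482, 0.1974]
tool_rot: [[-0.175, 0.985, 0.0], [0.985, 0.175, -0.0], [-0.0, 0.0, -1.0]]
wrist_force: [-0.4, -0.1, -3.5]
finger_gap: 0.0616
gripper_force: 57.1
```

Run:
```python
from h import *
from go import *
s=env.read_state();f=env.grab_frame("wrist");save(f,"w3.png")
print(s["wrist_force"],s["tool_pos"],s["finger_gap"])
go([*jig(0,-.022),.029],10)
```

```text
[-0.38998993 -0.07976648 -3.45534313] [0.58097468 0.14822214 0.19743392] 0.06160775089103975
d [ 0.005 -0.003  0.842] turn 0.001
```

View pics/w3.png

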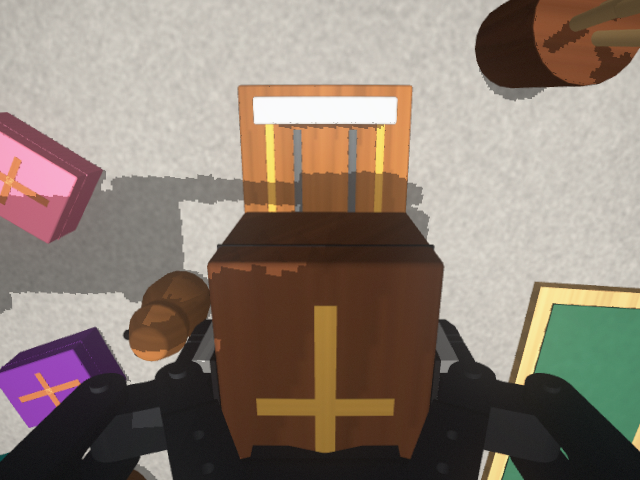

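>>> servo_tool --pt "0 0 0 0.1 0" --pt "0 0 0 0.3 0" --pt "0 0 0 0.5 0" --pt "0 0 0 0.68 0" --pt "0 0 0 0.76 0"

```text
time: 13.82
tool_pos: [0.5796, 0.1485, 0.0432]
tool_rot: [[-0.176, 0.984, -0.004], [0.984, 0.176, -0.001], [0.0, -0.004, -1.0]]
wrist_force: [-0.4, 1.3, -3.9]
finger_gap: 0.0613
gripper_force: 56.9
```

>>> servo_tool --pt "0 0 0 0.03 0" --pt "0 0 0 0.05 0" --pt "0 0 0 0.06 0" --pt "0 0 0 0.07 0" --pt "0 0 0 0.07 0"

```text
time: 14.45
tool_pos: [0.5811, 0.1488, 0.0316]
tool_rot: [[-0.176, 0.984, 0.001], [0.984, 0.176, -0.0], [-0.0, 0.001, -1.0]]
wrist_force: [1.0, 0.4, -4.0]
finger_gap: 0.0614
gripper_force: 56.9
```

>>> servo_tool --pt "0 0 0 0.01 0" --pt "0 0 0 0.015 0" --pt "0 0 0 0.02 0" --pt "0 0 0 0.02 0" --pt "0 0 0 0.02 0"

```text
time: 15.08
tool_pos: [0.5809, 0.1488, 0.0273]
tool_rot: [[-0.176, 0.984, -0.0], [0.984, 0.176, -0.0], [-0.0, -0.0, -1.0]]
wrist_force: [-0.5, 0.4, -1.2]
finger_gap: 0.0614
gripper_force: 57.3
```

>>> servo_tool --pt "0 0 0 0.003 0" --pt "1 0 0 0.003 0" --pt "1 0 0 0 0" --pt "1 0 0 0 0" --pt "1 0 0 0 0"

```text
time: 15.7
tool_pos: [0.5811, 0.1488, 0.0273]
tool_rot: [[-0.176, 0.984, 0.0], [0.984, 0.176, -0.0], [-0.0, 0.0, -1.0]]
wrist_force: [0.3, 0.5, -1.2]
finger_gap: 0.0856
gripper_force: 0.0
```

>>> servo_tool --pt "1 0 0 -0.05 0" --pt "1 0 0 -0.25 0" --pt "1 0 0 -0.5 0" --pt "1 0 0 -0.75 0" --pt "1 0 0 -0.98 0"

```text
time: 16.32
tool_pos: [0.581, 0.1488, 0.2261]
tool_rot: [[-0.176, 0.984, 0.002], [0.984, 0.176, 0.0], [-0.0, 0.002, -1.0]]
wrist_force: [0.3, -0.7, 0.3]
finger_gap: 0.0852
gripper_force: 0.0
```

Run:
```python
from go import *
s=env.read_state();print(s["wrist_force"],s["tool_pos"],s["qpos"])
go([.5684,-.1942,.2],31);go([.5684,-.1942,.2])
```

```text
[ 0.27282963 -0.72770981  0.28691747] [0.58101439 0.14879293 0.22606081] [ 7.72206718e+00  1.80471882e+01  8.37130998e+01 -4.18435484e-03
  7.81285434e+01 -2.41159994e+00]
d [-1.677 -0.364  0.13 ] turn -0.232
d [-1.677 -0.364  0.13 ] turn 0
```

>>> servo_tool --pt "1 -0.12 -0.03 0 0" --pt "1 -0.3 -0.07 0.02 0" --pt "1 -0.5 -0.1 0.06 0" --pt "1 -0.7 -0.14 0.1 0" --pt "1 -0.9 -0.19 0.13 0"

```text
time: 16.95
tool_pos: [0.5751, -0.0363, 0.1977]
tool_rot: [[-0.176, 0.984, 0.001], [0.984, 0.176, -0.0], [-0.0, 0.001, -1.0]]
wrist_force: [-0.4, -0.2, -0.9]
finger_gap: 0.0853
gripper_force: 0.0
```

>>> servo_tool --pt "1 -0.2 -0.05 0 -0.05" --pt "1 -0.4 -0.1 0 -0.1" --pt "1 -0.6 -0.13 0 -0.15" --pt "1 -0.74 -0.17 0 -0.2" --pt "1 -0.78 -0.17 0 -0.23"

```text
time: 17.58
tool_pos: [0.5689, -0.1968, 0.198]
tool_rot: [[-0.512, 0.859, 0.001], [0.859, 0.512, -0.001], [-0.001, -0.0, -1.0]]
wrist_force: [0.9, 0.1, -0.8]
finger_gap: 0.0856
gripper_force: 0.0
```

>>> servo_tool --pt "1 0 0 0 0" --pt "1 0 0 0 0" --pt "1 0 0 0 0" --pt "1 0 0 0 0" --pt "1 0 0 0 0"

```text
time: 18.2
tool_pos: [0.5692, -0.1943, 0.1973]
tool_rot: [[-0.513, 0.858, 0.0], [0.858, 0.513, -0.0], [-0.0, 0.0, -1.0]]
wrist_force: [-0.7, -0.5, -0.1]
finger_gap: 0.0854
gripper_force: 0.0
```

Run:
```python
from fit import *
from go import *
s=env.read_state();f=env.grab_frame("wrist");save(f,"w4.png");T=wristT(f,s)
c=env.masks_of("light_box",f);q=proj(f,[.5684,-.1942,.04],T)[0]
for m in c[:3]: print(m["score"],m["location"],m["region"].sum())
m=min(c,key=lambda m:np.hypot(*(np.array(m["location"])-q)))
x,e=fit([(f,m["region"].astype(np.float32),T)],boxparts(.04),[[.5684,-.1942,.54]],[.01,.01,.1]);print(q,x,np.degrees(x[2]),e)
print(s["tool_pos"]);go([.5684,-.1942,.007],31);go([x[0],x[1],.007],np.degrees(x[2]))
```

```text
0.95 [19.9, 52.3] 3901
0.71 [320.4, 211.8] 10113
[324.7639498 215.8396893] [ 0.56784554 -0.19605318  0.58183125] 33.33647493370333 0.03399169445037842
[ 0.56923181 -0.19429924  0.19734621]
d [ 0.003 -0.003  0.951] turn -0.002
d [-0.003 -0.01   0.951] turn -0.028
```

>>> servo_tool --pt "1 0 -0.01 0.1 -0.025" --pt "1 0 -0.01 0.35 -0.025" --pt "1 0 -0.01 0.6 -0.025" --pt "1 0 -0.01 0.84 -0.025" --pt "1 0 -0.01 0.94 -0.025"

```text
time: 18.92
tool_pos: [0.5655, -0.1948, 0.0062]
tool_rot: [[-0.546, 0.838, -0.005], [0.838, 0.546, 0.002], [0.004, -0.003, -1.0]]
wrist_force: [0.3, 0.4, -0.2]
finger_gap: 0.0855
gripper_force: 0.0
```

>>> servo_tool --pt "1 0 0 0 0" --pt "0 0 0 0 0" --pt "0 0 0 0 0" --pt "0 0 0 0 0" --pt "0 0 0 0 0"

```text
time: 19.55
tool_pos: [0.5688, -0.1963, 0.011]
tool_rot: [[-0.546, 0.838, 0.003], [0.838, 0.546, -0.002], [-0.003, 0.002, -1.0]]
wrist_force: [0.6, 0.9, 6.3]
finger_gap: 0.0616
gripper_force: 56.6
```

>>> servo_tool --pt "0 0 0 0 0" --pt "0 0 0 -0.1 0" --pt "0 0 0 -0.35 0" --pt "0 0 0 -0.6 0" --pt "0 0 0 -0.8 0"

```text
time: 20.18
tool_pos: [0.5673, -0.1956, 0.1712]
tool_rot: [[-0.546, 0.838, 0.001], [0.838, 0.546, -0.0], [-0.001, 0.0, -1.0]]
wrist_force: [0.5, -0.0, -2.9]
finger_gap: 0.0612
gripper_force: 55.7
```

>>> servo_tool --pt "0 0 0 -0.15 0.02" --pt "0 0 0 -0.23 0.06" --pt "0 0 0 -0.25 0.12" --pt "0 0 0 -0.25 0.2" --pt "0 0 0 -0.25 0.255"

```text
time: 20.8
tool_pos: [0.5668, -0.1954, 0.2189]
tool_rot: [[-0.173, 0.985, -0.001], [0.985, 0.173, 0.0], [0.001, -0.001, -1.0]]
wrist_force: [0.2, -0.0, -1.3]
finger_gap: 0.0615
gripper_force: 55.7
```

Run:
```python
from go import *
s=env.read_state();print(s["wrist_force"],s["tool_pos"],s["qpos"])
go([.5811,.1488,.22],10.1)
```

```text
[ 1.81148039e-01 -1.32813100e-03 -1.33136997e+00] [ 0.5667767  -0.19535258  0.2189402 ] [-2.56612019e+01  1.83486375e+01  8.42859001e+01 -6.93591512e-03
  7.74357622e+01 -3.56187620e+01]
d [ 1.682  0.368 -0.005] turn -0.002
```

>>> servo_tool --pt "0 0.1 0.02 0 0" --pt "0 0.28 0.06 0 0" --pt "0 0.5 0.11 0 0" --pt "0 0.72 0.16 0 0" --pt "0 0.94 0.2 0 0"

```text
time: 21.42
tool_pos: [0.5729, -0.0008, 0.2191]
tool_rot: [[-0.178, 0.984, -0.001], [0.984, 0.178, 0.001], [0.001, -0.001, -1.0]]
wrist_force: [0.8, -0.0, -2.9]
finger_gap: 0.0611
gripper_force: 55.7
```

>>> servo_tool --pt "0 0.22 0.05 0 0" --pt "0 0.42 0.1 0 0" --pt "0 0.58 0.13 0 0" --pt "0 0.69 0.16 0 0" --pt "0 0.74 0.17 0 0"

```text
time: 22.05
tool_pos: [0.5801, 0.1503, 0.219]
tool_rot: [[-0.179, 0.984, -0.001], [0.984, 0.179, 0.0], [0.001, -0.001, -1.0]]
wrist_force: [0.7, -0.2, -3.0]
finger_gap: 0.0612
gripper_force: 55.7
```

>>> servo_tool --pt "0 0 0 0.05 0" --pt "0 0 0 0.15 0" --pt "0 0 0 0.25 0" --pt "0 0 0 0.33 0" --pt "0 0 0 0.35 0"

```text
time: 22.68
tool_pos: [0.5803, 0.1473, 0.1477]
tool_rot: [[-0.175, 0.985, -0.003], [0.985, 0.175, -0.001], [-0.0, -0.003, -1.0]]
wrist_force: [0.3, -0.1, -2.2]
finger_gap: 0.0611
gripper_force: 55.7
```

Run:
```python
from h import *
from go import *
s=env.read_state();f=env.grab_frame("wrist");save(f,"w5.png")
print(s["wrist_force"],s["tool_pos"])
go([.5811,.1488,.081],10.1)
f=env.grab_frame("top");cv2.imwrite("pics/t5.png",cv2.resize(f["img"][170:250,190:360,::-1],(800,376),interpolation=cv2.INTER_CUBIC))
```

```text
[ 0.27731241 -0.09621749 -2.24771416] [0.58025381 0.14728583 0.14769328]
d [0.006 0.004 0.335] turn 0.0
```

View pics/w5.png

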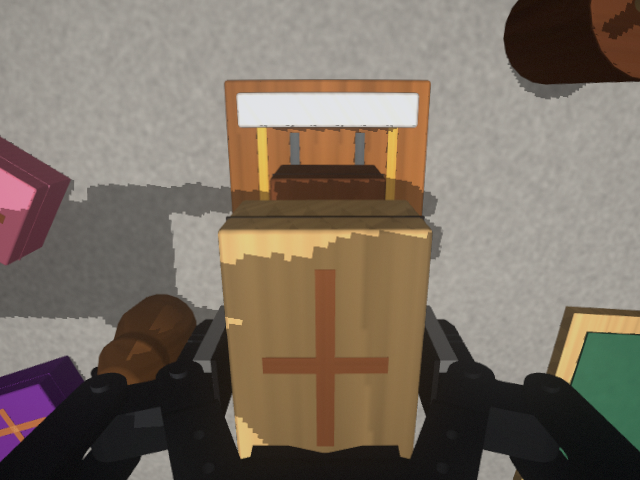

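>>> servo_tool --pt "0 0.005 0.003 0.08 0" --pt "0 0.005 0.003 0.17 0" --pt "0 0.005 0.003 0.25 0" --pt "0 0.005 0.003 0.29 0" --pt "0 0.005 0.003 0.31 0"

```text
time: 23.4
tool_pos: [0.5816, 0.1492, 0.0867]
tool_rot: [[-0.176, 0.984, -0.0], [0.984, 0.176, -0.0], [-0.0, -0.0, -1.0]]
wrist_force: [0.3, 0.5, -2.6]
finger_gap: 0.0611
gripper_force: 55.7
```

>>> servo_tool --pt "0 0 0 0.005 0" --pt "0 0 0 0.01 0" --pt "0 0 0 0.015 0" --pt "0 0 0 0.02 0" --pt "0 0 0 0.02 0"

```text
time: 24.02
tool_pos: [0.5816, 0.1491, 0.0833]
tool_rot: [[-0.176, 0.984, 0.0], [0.984, 0.176, -0.0], [-0.0, 0.0, -1.0]]
wrist_force: [0.5, -0.9, -2.1]
finger_gap: 0.061
gripper_force: 55.7
```

>>> servo_tool --pt "0 0 0 0.005 0" --pt "0 0 0 0.008 0" --pt "0 0 0 0.01 0" --pt "0 0 0 0.01 0" --pt "0 0 0 0.01 0"

```text
time: 24.65
tool_pos: [0.5816, 0.1492, 0.0813]
tool_rot: [[-0.176, 0.984, 0.0], [0.984, 0.176, -0.0], [-0.0, -0.0, -1.0]]
wrist_force: [-0.4, -0.1, -1.5]
finger_gap: 0.061
gripper_force: 55.7
```

>>> servo_tool --pt "0 0 0 0.003 0" --pt "0 0 0 0.005 0" --pt "0 0 0 0.005 0" --pt "0 0 0 0.005 0" --pt "0 0 0 0.005 0"

```text
time: 25.28
tool_pos: [0.5817, 0.1493, 0.081]
tool_rot: [[-0.176, 0.984, 0.001], [0.984, 0.176, 0.0], [-0.0, 0.001, -1.0]]
wrist_force: [-2.6, 0.3, 5.8]
finger_gap: 0.0614
gripper_force: 56.6
```

Seated on the dark box (contact at the expected height). Release, rise, and head for the handle.

>>> servo_tool --pt "0 0 0 -0.004 0" --pt "1 0 0 -0.004 0" --pt "1 0 0 -0.004 0" --pt "1 0 0 -0.004 0" --pt "1 0 0 -0.004 0"

```text
time: 25.9
tool_pos: [0.5817, 0.1492, 0.081]
tool_rot: [[-0.176, 0.984, 0.0], [0.984, 0.176, -0.0], [-0.0, 0.0, -1.0]]
wrist_force: [0.2, 0.4, 0.2]
finger_gap: 0.0853
gripper_force: 0.0
```

>>> servo_tool --pt "1 0 0 -0.05 0" --pt "1 0 0 -0.2 0" --pt "1 0 0 -0.4 0" --pt "1 0 0 -0.6 0" --pt "1 0 0 -0.7 0"

```text
time: 26.52
tool_pos: [0.5827, 0.1494, 0.2247]
tool_rot: [[-0.176, 0.984, 0.005], [0.984, 0.176, 0.001], [-0.0, 0.005, -1.0]]
wrist_force: [0.6, 0.2, -0.2]
finger_gap: 0.0852
gripper_force: 0.0
```

>>> servo_tool --pt "1 -0.1 0 0 0.05" --pt "1 -0.3 0 0 0.16" --pt "1 -0.5 0 0 0.27" --pt "1 -0.65 0 0 0.38" --pt "1 -0.72 0 0 0.49"

```text
time: 27.15
tool_pos: [0.6073, 0.0056, 0.2219]
tool_rot: [[0.565, 0.825, 0.001], [0.825, -0.565, -0.001], [0.0, 0.001, -1.0]]
wrist_force: [-1.1, 0.2, -0.2]
finger_gap: 0.0854
gripper_force: 0.0
```

>>> servo_tool --pt "1 0 0 0 0.11" --pt "1 0 0 0 0.22" --pt "1 0 0 0 0.33" --pt "1 0 0 0 0.44" --pt "1 0 0 0 0.51"

```text
time: 27.78
tool_pos: [0.607, 0.0074, 0.2219]
tool_rot: [[0.985, 0.172, 0.001], [0.172, -0.985, -0.0], [0.001, 0.0, -1.0]]
wrist_force: [0.9, 0.7, 0.4]
finger_gap: 0.0852
gripper_force: 0.0
```

Run:
```python
from h import *
from go import *
s=env.read_state();f=env.grab_frame("wrist");save(f,"w6.png")
print(s["wrist_force"],s["tool_pos"],s["qpos"])
go([*jig(0,-.167),.113],100)
```

```text
[0.86086496 0.6717066  0.44415405] [0.60701425 0.00740447 0.22190287] [-5.86285531e+00  1.88364964e+01  8.31263778e+01 -4.68877108e-03
  7.79840946e+01  7.42373973e+01]
d [-0.009  0.003  0.545] turn -0.002
```

View pics/w6.png

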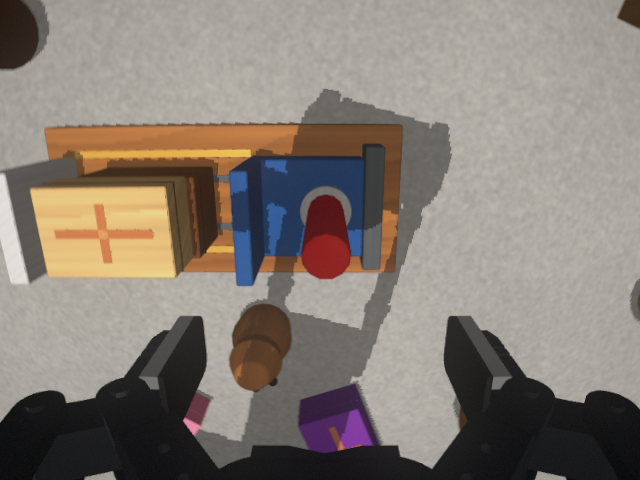

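>>> servo_tool --pt "1 0 0 0.1 0" --pt "1 -0.01 0 0.3 0" --pt "1 -0.01 0 0.48 0" --pt "1 -0.01 0 0.55 0" --pt "0 -0.01 0 0.55 0" --squeeze 40

```text
time: 28.45
tool_pos: [0.6049, 0.0071, 0.1109]
tool_rot: [[0.984, 0.177, -0.001], [0.177, -0.984, -0.0], [-0.001, -0.0, -1.0]]
wrist_force: [0.6, -0.4, 0.3]
finger_gap: 0.0703
gripper_force: 0.0
```

>>> servo_tool --pt "0 0 0 0 0" --pt "0 0 0 0 0" --pt "0 0 0 0 0" --pt "0 0 0 0 0" --pt "0 0 0 0 0"

```text
time: 29.08
tool_pos: [0.606, 0.0069, 0.1127]
tool_rot: [[0.984, 0.176, 0.003], [0.176, -0.984, -0.001], [0.003, 0.001, -1.0]]
wrist_force: [0.1, -0.4, 6.0]
finger_gap: 0.0271
gripper_force: 39.4
```

>>> servo_tool --pt "0 0 -0.03 0 0" --pt "0 0 -0.07 0 0" --pt "0 0 -0.11 0 0" --pt "0 0 -0.14 0 0" --pt "0 0 -0.17 0 0"

```text
time: 29.7
tool_pos: [0.6002, 0.0392, 0.1127]
tool_rot: [[0.984, 0.176, 0.003], [0.176, -0.984, -0.003], [0.003, 0.003, -1.0]]
wrist_force: [1.0, -5.8, 5.8]
finger_gap: 0.027
gripper_force: 39.7
```

>>> servo_tool --pt "0 0 -0.02 0 0" --pt "0 0 -0.04 0 0" --pt "0 0 -0.06 0 0" --pt "0 0 -0.08 0 0" --pt "0 0 -0.09 0 0"

```text
time: 30.32
tool_pos: [0.5973, 0.0559, 0.1127]
tool_rot: [[0.984, 0.177, 0.004], [0.177, -0.984, -0.004], [0.003, 0.005, -1.0]]
wrist_force: [-0.2, -7.0, 4.7]
finger_gap: 0.0274
gripper_force: 39.8
```

>>> servo_tool --pt "0 0 -0.01 0 0" --pt "0 0 -0.02 0 0" --pt "0 0 -0.03 0 0" --pt "0 0 -0.04 0 0" --pt "0 0 -0.045 0 0"

```text
time: 30.95
tool_pos: [0.5958, 0.0642, 0.1127]
tool_rot: [[0.984, 0.177, 0.004], [0.177, -0.984, -0.005], [0.003, 0.006, -1.0]]
wrist_force: [0.8, -8.1, 5.3]
finger_gap: 0.0274
gripper_force: 39.9
```

>>> servo_tool --pt "0 0 -0.005 0 0" --pt "0 0 -0.01 0 0" --pt "0 0 -0.013 0 0" --pt "0 0 -0.016 0 0" --pt "0 0 -0.016 0 0"

```text
time: 31.58
tool_pos: [0.5955, 0.0658, 0.1127]
tool_rot: [[0.984, 0.177, 0.004], [0.177, -0.984, -0.008], [0.003, 0.008, -1.0]]
wrist_force: [0.8, -12.4, 4.5]
finger_gap: 0.0273
gripper_force: 40.3
```

>>> servo_tool --pt "0 0 -0.005 0 0" --pt "0 0 -0.01 0 0" --pt "0 0 -0.015 0 0" --pt "0 0 -0.02 0 0" --pt "0 0 -0.02 0 0"

```text
time: 32.2
tool_pos: [0.5955, 0.0658, 0.1127]
tool_rot: [[0.984, 0.177, 0.005], [0.178, -0.984, -0.014], [0.003, 0.015, -1.0]]
wrist_force: [2.1, -23.0, 4.8]
finger_gap: 0.0271
gripper_force: 42.5
```

>>> servo_tool --pt "0 0 0.01 0 0" --pt "0 0 0.02 0 0" --pt "0 0 0.03 0 0" --pt "0 0 0.035 0 0" --pt "0 0 0.035 0 0"

```text
time: 32.83
tool_pos: [0.5955, 0.0658, 0.1127]
tool_rot: [[0.984, 0.176, 0.003], [0.176, -0.984, -0.002], [0.003, 0.003, -1.0]]
wrist_force: [-0.9, -4.0, 5.8]
finger_gap: 0.0274
gripper_force: 39.7
```

>>> servo_tool --pt "0.5 0 0 0 0" --pt "1 0 0 0 0" --pt "1 0 0 0 0" --pt "1 0 0 0 0" --pt "1 0 0 0 0"

```text
time: 33.45
tool_pos: [0.5941, 0.0674, 0.111]
tool_rot: [[0.984, 0.176, -0.0], [0.176, -0.984, -0.0], [-0.0, 0.0, -1.0]]
wrist_force: [-0.1, -0.3, 0.2]
finger_gap: 0.0852
gripper_force: 0.0
```

>>> servo_tool --pt "1 0 0 -0.1 0" --pt "1 0 0 -0.3 0" --pt "1 0 0 -0.5 0" --pt "1 0 0 -0.65 0" --pt "1 0 0 -0.7 0"

```text
time: 34.08
tool_pos: [0.5951, 0.0674, 0.2532]
tool_rot: [[0.984, 0.176, 0.004], [0.176, -0.984, -0.0], [0.004, 0.001, -1.0]]
wrist_force: [-0.7, 0.9, -0.0]
finger_gap: 0.0852
gripper_force: 0.0
```

Run:
```python
from fit import *
from go import *
s=env.read_state();f=env.grab_frame("wrist");T=wristT(f,s);print(s["tool_pos"],s["wrist_force"])
P=[[*jig(x,y),.11] for x in(-.031,.031) for y in(-.045,.045)]
for q in proj(f,P,T): cv2.circle(f["img"],tuple(int(v) for v in q.round()),2,(0,255,0),-1)
save(f,"w7.png")
```

```text
[0.59510754 0.06740311 0.25320725] [-0.74665787  0.88601791 -0.01860183]
```

View pics/w7.png

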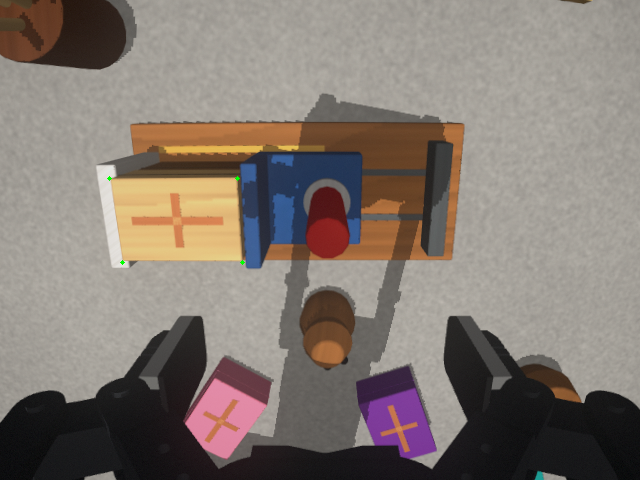

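The last wrist picture shows the column held flush between the fence and the carriage. The light box's lid corners, at about (110,178), (238,178), (243,262) and (122,262), match the ideal ones, and nothing is touching it.

```bash
python3 -c "
from cell import env
print(env.close_job())"
```

```text
the job is handed in; nothing more can be done
None
```

I handed the job in at about 34 s: the dark and light boxes are stacked in the bay and held flush between the fence and the closed carriage, and I moved none of the bystanders. The final picture and the contact forces support this, but no verdict was returned.

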